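# Put the block plane away in its box and close the lid

### The arm

A 7-joint arm with a two-finger parallel gripper is mounted at the origin on the work surface. World frame = base frame: x ahead of the robot, y to its left, z up, the work surface at z = 0. Lengths are in m, angles in rad, forces in N, time in s.
With the tool pointing down it reaches from about 0.4 to 0.85 m from the base axis. Payload 10.4 kg.
Tool frame: the origin (TCP) lies midway between the tips of the shut fingers; the grasp point (between the pads) lies 19 mm behind it; z points along the fingers, y is the line along which they close (so a half turn about z gives the same grasp; the last joint's range is limited). The gripper opens to 85 mm and grips with 20 to 120 N. Pads are 22 mm wide; open, the fingers measure 114 mm over their backs; the gripper's body (76 mm by 85 mm) begins 54 mm behind the grasp point. The pads swing forward as they close: fully open they stand 13 mm farther back than shut.
Start: joints at [1.291, 0.332, -0.065, 1.46, 0.022, 1.35, -0.088], TCP at [0.159, -0.605, 0.231] pointing down, gripper open.
Joint ranges: [-2.6, 2.6], [-0.5, 2.12], [-1.47, 1.34], [0.16, 2.42], [-1.27, 4.41], [0.06, 2.06], [-2.6, 2.6]. Speed limits (rad/s): [2.22, 2.22, 2.79, 2.79, 3.14, 3.14, 3.14].

### API

Orientations are given as a unit quaternion [x, y, z, w].
In Python, from workcell import get_obs, camera, camera_params, hand_in gives the robot as it stands.
- The arm moves only by the tool carry_out, never from a script. Its argument "commands" is a list that holds one entry, the list of rows, each a list of 6 numbers: the shift along the tool's x, y, z in units of 40 mm (1.0 is 40 mm), then the turn, a rotation vector about the tool's x, y, z in units of 6 degrees (1.0 is 6 degrees). In form: [[[x, y, z, ax, ay, az], ...]]. A call has 1 to 20 rows; each row shifts and turns the commanded pose from where the row before left it, along the tool's axes as they then stand; what a row does not reach is not made up. A row lasts 1/12 s, in which the tool goes at most 41.7 mm and 7.16 degrees, less where a joint would pass 70% of its speed; a pose out of reach is approached as far as the arm can. A call is refused whole if a number of a shift passes 1 or a number of a turn 1, either way. A call with a gripper value outside its range is refused whole. "hand" is the closure, from -1 (fully open) to 1 (shut), set as the call begins (left out, the last holds). The fingers move at their own pace and stop on an object; "force" is the grip in N (left out, the last holds). Time passes only in rows, so rows that do not move let the fingers close. It gives the time, the measured TCP pose, the force, the opening and the grip force at its end, in the units of the state.
- get_obs(): the state, without advancing time (a new reading comes with each control period).
- camera(name): name is "scene" or "top" or "wrist"; returns the picture (384x512x3 uint8, red, green, blue); there is no depth.
- camera_params(name): a dict with "mtx" (3x3 intrinsics, pixels), "R" (3x3) and "t" (3): a world point X has camera coordinates R X + t. Camera axes: x right, y down, z forward; pixel columns grow to the right and rows downward; lengths in m; the calibration is good to about 2 mm. The wrist camera is an equidistant fisheye: a pixel r from the principal point sees the ray r / f radians off the axis. A picture is of the moment at which its call begins: read the wrist's pose just before it. camera_params takes no time and is no camera call; for the wrist camera it gives the pose at the moment of the call.
- hand_in(): hands the job in; it is judged then, once.
The state is a dict: "clock": time; "joint_pos": joint angles; "joint_velocities": joint speeds; "tau": joint torques, N m; "position": TCP position; "ee_rot": TCP orientation; "ft_force": force on the tool from outside, world axes, zero at the start; "torque": the same for the moment, N m; "grip_width": opening from 0.0 (shut) to 1.0 (fully open); "grasp_force": force on a finger pad.
Only numpy, scipy, OpenCV 4.12 (cv2) and the standard library are available. Lean on these libraries where they do the work, as an engineer would, in place of code of your own. Each camera call takes 0.05 s, during which the arm holds its last target. There are 200 camera calls.

### The job

Put the block plane away: lay it on its sole, lengthwise, in the large open wooden box, then close the box with the lid that fits it, seated level all round. Lower both into place rather than dropping them, and leave the smaller lid, which belongs to another box, where it lies.

Things in the scene. Friction and masses are not known exactly. Their poses are not given: they have to be found in the camera images.
- plane: Block plane: dark iron hand tool, sloping bright steel cap, round brass knob at its front (+x), on its sole on the bench. 160 mm long (x), 50 wide (y), 46 high, 0.5-0.75 kg. Grip across its flat upright iron sides, 50 mm apart and 32 mm high over the middle 110 mm of its length. Origin: centre of the sole; z up.
- box: Large open plywood box, fixed, empty. Outside 230 (x) by 164 (y) by 78 mm high; walls and floor 10 mm thick, inside 210 by 144 mm, 68 deep. Origin: centre of its underside, on the bench; z up. (A smaller open box with dowels, 130 by 90 by 60 mm, stands elsewhere, not used.)
- lid: Loose lid of the large box, flat on the bench. Board 250 (x) by 184 mm (y); on it a bar handle along x, 100 long, 22 wide. Under it a cross-shaped block, 190 by 122 mm, enters the box mouth with 10 mm and 10 degrees play. Origin: centre of the block's underside; above it: board 15 to 27 mm, handle up to 63 mm. Seated: origin 63 mm over the box's; either way round. 0.3-0.5 kg.
- short_lid: The smaller lid of the same make, for another box: board 150 mm (x) by 110 mm (y), bar handle 70 mm long, lying on the bench; not to be moved. The two lids lie one to the left and one to the right, either way. Origin: centre of its underside; z up.

How it is judged:
On the way:
1. the plane lies on its sole in the large box, let go (x of plane in the frame of box between -0.04 and 0.04 m and y of plane in the frame of box between -0.06 and 0.06 m and z of plane in the frame of box below 0.02 m and angle between plane's own z axis and vertical below 0.17 rad and contact force between the fingers and plane below 0.05 N), for 0.2 s.
At the end, for the whole second after the job is handed in: Plane on its sole on the floor of the large box (upright within 10 degrees); the large lid seated level on that box: centre within 20 mm of the box centre, height within 4 mm, tilt under 3 degrees, yaw within 12 degrees; both at rest (x of plane in the frame of box between -0.04 and 0.04 m and y of plane in the frame of box between -0.06 and 0.06 m and z of plane in the frame of box below 0.02 m and angle between plane's own z axis and vertical below 0.17 rad and horizontal distance between lid and box below 0.02 m and z of lid in the frame of box between 0.058 and 0.067 m and angle between lid's own z axis and vertical below 0.05 rad and angle between the x axis of lid and the x axis of box, either way round below 0.21 rad and linear speed of each of plane, lid below 0.02 m/s); the robot touches nothing.
It fails at once if the plane or the lid is dropped (falls free faster than 0.8 m/s, a drop of about 33 mm) ((linear speed of plane above 0.8 m/s and contact force between the fingers and plane below 0.05 N) or (linear speed of lid above 0.8 m/s and contact force between the fingers and lid below 0.05 N)).
It fails at once if the smaller lid is shifted by more than 30 mm (distance of short_lid from where it was at the start of the episode above 0.03 m).
It also fails if it takes over 61 s, if anything falls off the work surface, if the arm or the gripper's body presses on something with over 40 N, if the wrist force passes 120 N, or if a joint passes its speed limit or range.

## Working session

There is one attempt and no reset: what is moved stays moved. The work goes in short steps, Python scripts to look and compute and a tool call to move; the robot and the scene stay as the last step left them, time stands still between calls to the robot, and variables do not carry over. Pictures are saved under pics/ and viewed, at most 10 in all, crops included, and the job is handed in when it is done.

Besides the shell and the picture viewer there is one more tool, called as a command line: name --argument value ..., lists and objects as JSON in quotes. carry_out: Moves the arm, as the interface text tells. Its arguments: {"type":"object","properties":{"commands":{"type":"array"},"hand":{"type":"number"},"force":{"type":"number"}},"required":["commands"]}

```bash
mkdir -p pics; ls; python3 - <<'E'
from workcell import *
import cv2,numpy as np
o=get_obs();print({k:np.round(v,3).tolist() for k,v in o.items()})
for n in("scene","top"):
    p=camera_params(n);im=camera(n);np.savez(f"{n}.npz",im=im,**{k:np.array(p[k]) for k in("mtx","R","t")})
    print(n,np.round(p["mtx"],1).tolist(),np.round(p["R"],3).tolist(),np.round(p["t"],3).tolist())
    cv2.imwrite(f"pics/{n}0.png",im[:,:,::-1])
E
```

```text
pics
{'clock': 0.0, 'joint_pos': [1.291, 0.333, -0.065, 1.461, 0.022, 1.35, -0.088], 'joint_velocities': [-0.001, -0.002, -0.0, -0.0, -0.0, 0.0, -0.001], 'tau': [0.0, -62.545, 0.049, -39.16, 0.016, 0.01, 0.0], 'position': [0.159, -0.604, 0.231], 'ee_rot': [0.992, 0.128, -0.0, -0.001], 'ft_force': [0.558, -0.081, 0.145], 'torque': [-0.02, -0.012, 0.027], 'grasp_force': 0.0, 'grip_width': 0.999}
scene [[353.2, 0.0, 255.6], [0.0, 353.2, 191.9], [0.0, 0.0, 1.0]] [[-0.858, 0.514, 0.014], [0.357, 0.614, -0.704], [-0.371, -0.598, -0.71]] [0.466, -0.151, 1.091]
top [[362.5, 0.0, 256.2], [0.0, 362.5, 184.7], [0.0, 0.0, 1.0]] [[0.009, -1.0, 0.005], [-0.998, -0.009, -0.067], [0.067, -0.004, -0.998]] [-0.02, 0.574, 0.996]
```

View pics/top0.png

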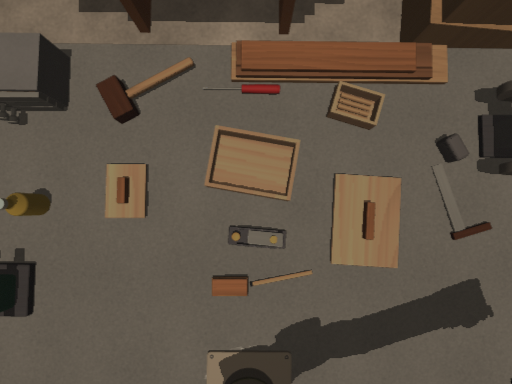

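View pics/scene0.png

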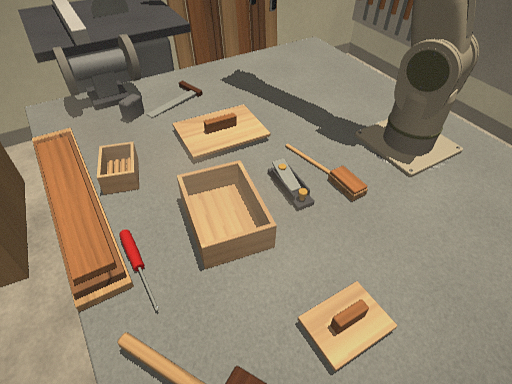

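The top view shows the box at (253,163), plane at (257,237) with its knob at (236,237), the large lid on the right at (367,220) and the small lid on the left at (126,190). In the scene view the box is at (226,210), the plane at (291,183), and the large lid at (221,130) with its handle at (221,123).

```bash
cat > h.py <<'E'
import numpy as np,cv2
def load(n): return np.load(f"{n}.npz")
def ray(p,uv):
    d=p["R"].T@np.linalg.solve(p["mtx"],[uv[0],uv[1],1.]); c=-p["R"].T@p["t"]; return c,d/np.linalg.norm(d)
def onz(p,uv,z):
    c,d=ray(p,uv); return c+d*(z-c[2])/d[2]
def tri(p,a,q,b):
    c,d=ray(p,a);e,f=ray(q,b); s=np.linalg.lstsq(np.c_[d,-f],e-c,rcond=None)[0]
    x,y=c+s[0]*d,e+s[1]*f; return (x+y)/2,np.linalg.norm(x-y)
def blob(mask,uv):
    "contour nearest to / containing uv, area>40"
    m=cv2.morphologyEx(mask.astype(np.uint8),cv2.MORPH_OPEN,np.ones((2,2)))
    cs=[c for c in cv2.findContours(m,cv2.RETR_EXTERNAL,cv2.CHAIN_APPROX_NONE)[0] if cv2.contourArea(c)>40]
    return max(cs,key=lambda c:cv2.pointPolygonTest(c,uv,True))
E
python3 - <<'E'
from h import *
T,S=load("top"),load("scene")
def wood(im):
    h=cv2.cvtColor(im,cv2.COLOR_RGB2HSV); return (h[...,0]<28)&(h[...,1]>70)&(h[...,2]>60)
def dark(im):
    h=cv2.cvtColor(im,cv2.COLOR_RGB2HSV); return (h[...,0]<14)&(h[...,1]>110)&(h[...,2]>40)
for nm,ut,us in(("box",(253,163),(226,210)),("lid",(350,190),(245,140)),("slid",(115,170),(320,340))):
    c=blob(wood(T["im"]),ut); r=cv2.minAreaRect(c); print(nm,"top",np.round(r[0]),np.round(r[1]),round(r[2],1))
    z={"box":.078,"lid":.027,"slid":.027}[nm]
    P=np.array([onz(T,u,z) for u in cv2.boxPoints(r)]);print(np.round(P[:,:2],3).tolist(),np.round(np.linalg.norm(np.diff(P,axis=0),axis=1),3),P.mean(0).round(3))
    c=blob(wood(S["im"]),us); a=cv2.approxPolyDP(cv2.convexHull(c),4,True); print(" scene",a[:,0].tolist())
for nm,ut,us in(("lid handle",(370,220),(221,123)),("slid handle",(122,190),(349,316))):
  for n,p,u in(("t",T,ut),("s",S,us)):
    r=cv2.minAreaRect(blob(dark(p["im"]),u)); print(nm,n,np.round(r[0],1),np.round(r[1]),round(r[2],1))
for n,p,u0 in(("t",T,(200,100)),("s",S,(160,140))):
    w=(200,200) if 0 else None
im=np.hstack([cv2.resize(T["im"][120:270,195:315],None,fx=3.3,fy=3.3,interpolation=2),cv2.resize(S["im"][95:275,160:320],None,fx=2.75,fy=2.75,interpolation=2)[:495]])
cv2.imwrite("pics/crop1.png",im[:,:800,::-1]);print(im.shape)
E
```

```text
box top [253. 164.] [88. 63.] 10.1
[[0.563, 0.123], [0.729, 0.097], [0.69, -0.135], [0.525, -0.106]] [0.168 0.235 0.168] [ 0.627 -0.005  0.078]
 scene [[241, 161], [277, 225], [275, 247], [206, 269], [178, 176]]
lid top [367. 221.] [68. 92.] 3.0
[[0.354, -0.221], [0.606, -0.235], [0.598, -0.424], [0.346, -0.406]] [0.252 0.189 0.252] [ 0.476 -0.322  0.027]
 scene [[271, 133], [194, 160], [174, 124], [245, 106]]
slid top [126. 192.] [53. 41.] 90.0
[[0.625, 0.407], [0.626, 0.293], [0.479, 0.289], [0.478, 0.401]] [0.114 0.147 0.113] [0.552 0.347 0.027]
 scene [[358, 282], [397, 327], [335, 371], [299, 317]]
lid handle t [370.6 221.6] [ 9. 37.] 2.7
lid handle s [221.1 123.6] [13. 32.] 76.0
slid handle t [121.7 190.4] [ 9. 26.] 4.8
slid handle s [350.2 316.8] [16. 41.] 56.9
(495, 836, 3)
```

View pics/crop1.png

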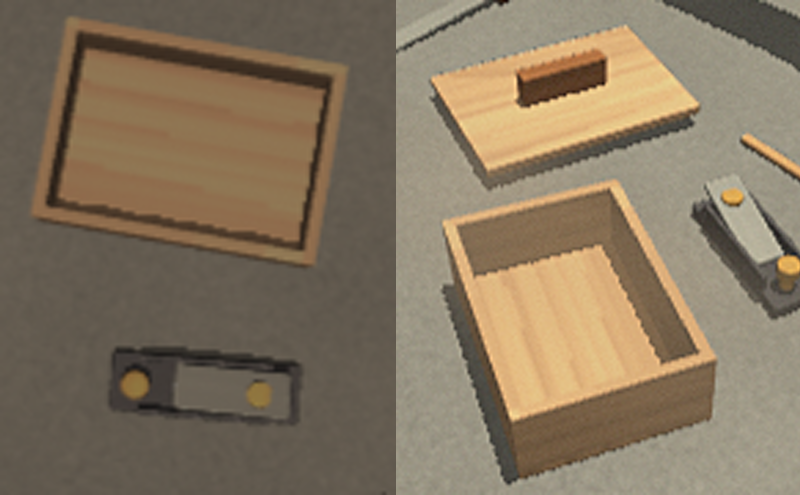

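The crop shows the box rim corners in both views (top-left panel (68,18),(348,67),(312,265),(35,216)). It also shows the plane's knob at crop (133,385) and the lid handle, so I'll triangulate them.

```bash
python3 - <<'E'
from h import *
T,S=load("top"),load("scene")
ct=lambda x,y:(195+x/3.3-.35,120+y/3.3-.35); cs=lambda x,y:(160+(x-396)/2.75-.35,95+y/2.75-.35)
R={}
for k,a,b in(("TR",(348,67),(445,220)),("BR",(312,265),(617,182)),("BL",(35,216),(714,357)),("TL",(68,18),(512,418)),
 ("knob",(133,384),(788,264)),("cap",(259,394),(732,197))):
    x,e=tri(T,ct(*a),S,cs(*b)); R[k]=x; print(k,x.round(3),round(e,4))
C=np.mean([R[k] for k in("TR","BR","BL","TL")],0)
v=R["TL"]+R["BL"]-R["TR"]-R["BR"];print("box",C.round(3),"yaw",np.degrees(np.arctan2(v[1],v[0])), "len",np.linalg.norm(v[:2])/2)
v=R["knob"]-R["cap"];print("plane yaw",np.degrees(np.arctan2(v[1],v[0])))
P=[onz(T,ct(*a),.03)[:2] for a in((112,348),(300,362),(298,423),(110,410))];print("plane body",np.round(P,3).tolist(),np.mean(P,0))
x,e=tri(T,(370.6,221.6),S,(221.1,121.5));print("handle",x.round(3),e)
# lid board corners: top image rect vs scene
r=cv2.boxPoints(((367,221),(68,92),3.0)); 
P=np.array([onz(T,u,.027) for u in r]);print("lid corners",P[:,:2].round(3).tolist())
for u in((271,133),(194,160-4),(174,124),(245,106)): print("scene lid corner z.027",onz(S,u,.027).round(3))
E
```

```text
TR [ 0.689 -0.129  0.081] 0.0025
BR [ 0.531 -0.101  0.078] 0.001
BL [0.568 0.12  0.079] 0.0006
TL [0.728 0.096 0.082] 0.0005
knob [0.434 0.041 0.045] 0.0012
cap [ 0.426 -0.061  0.044] 0.0001
box [ 0.629 -0.004  0.08 ] yaw 80.36888662439853 len 0.22630622116570373
plane yaw 85.59087239690656
plane body [[0.462, 0.06], [0.451, -0.096], [0.401, -0.095], [0.411, 0.061]] [ 0.43122486 -0.01727803]
handle [ 0.474 -0.324  0.047] 0.0031454735501937935
lid corners [[0.355, -0.22], [0.608, -0.235], [0.6, -0.425], [0.347, -0.407]]
scene lid corner z.027 [ 0.357 -0.221  0.027]
scene lid corner z.027 [ 0.603 -0.236  0.027]
scene lid corner z.027 [ 0.593 -0.41   0.027]
scene lid corner z.027 [ 0.35  -0.391  0.027]
```

carry_out --commands '[[[0.95,-0.24,0.03,0,0,-0.59],[0.95,-0.24,0.03,0,0,-0.59],[0.95,-0.24,0.03,0,0,-0.59],[0.92,-0.24,0.03,0,0,-0.59],[0.92,-0.24,0.03,0,0,-0.59],[0.9,-0.24,0.03,0,0,-0.59],[0.88,-0.24,0.03,0,0,-0.59],[0.86,-0.24,0.03,0,0,-0.59],[0.85,-0.24,0.03,0,0,-0.59],[0.83,-0.24,0.03,0,0,-0.59],[0.82,-0.24,0.03,0,0,-0.59],[0.8,-0.24,0.03,0,0,-0.59],[0.78,-0.24,0.03,0,0,-0.59],[0.76,-0.24,0.03,0,0,-0.59],[0.75,-0.24,0.03,0,0,-0.59],[0.73,-0.24,0.03,0,0,-0.59],[0.71,-0.24,0.03,0,0,-0.59],[0.7,-0.24,0.03,0,0,-0.59],[0.68,-0.24,0.03,0,0,-0.59],[0.67,-0.24,0.03,0,0,-0.59]]]' --hand -1

```text
clock: 1.77
position: [0.4519, -0.04, 0.207]
ee_rot: [0.733, 0.68, -0.0, -0.0]
ft_force: [0.5, 0.5, 0.1]
grip_width: 0.998
grasp_force: 0.0
```

carry_out --commands '[[[0,0,0,0,0,0],[0,0,0,0,0,0]]]'

```text
clock: 1.93
position: [0.452, -0.0404, 0.2072]
ee_rot: [0.733, 0.68, -0.0, 0.0]
ft_force: [0.3, -1.1, 0.4]
grip_width: 1.0
grasp_force: 0.0
```

```bash
cat >> h.py <<'E'
from scipy.spatial.transform import Rotation as Ro
def wload(n): return np.load(f"{n}.npz")
def fray(p,uv):
    "equidistant fisheye ray"
    m=p["mtx"];a=(uv[0]-m[0,2])/m[0,0];b=(uv[1]-m[1,2])/m[1,1];r=np.hypot(a,b)
    d=np.array([a/r*np.sin(r),b/r*np.sin(r),np.cos(r)]) if r>0 else np.array([0,0,1.])
    return -p["R"].T@p["t"],p["R"].T@d
def fonz(p,uv,z):
    c,d=fray(p,uv);return c+d*(z-c[2])/d[2]
def fproj(p,X):
    x=p["R"]@np.asarray(X,float)+p["t"];th=np.arctan2(np.hypot(x[0],x[1]),x[2]);n=np.hypot(x[0],x[1]);m=p["mtx"]
    return m[0,2]+m[0,0]*th*x[0]/n,m[1,2]+m[1,1]*th*x[1]/n
def isect(c,d,e,f):
    s=np.linalg.lstsq(np.c_[d,-f],e-c,rcond=None)[0];x,y=c+s[0]*d,e+s[1]*f;return (x+y)/2,np.linalg.norm(x-y)
def snap(tag):
    from workcell import camera,camera_params,get_obs
    o=get_obs();p=camera_params("wrist");im=camera("wrist")
    np.savez(f"{tag}.npz",im=im,pos=o["position"],**{k:np.array(p[k]) for k in("mtx","R","t")});cv2.imwrite(f"pics/{tag}.png",im[:,:,::-1])
    return o
def togo(o,target,yaw):
    "remaining move in tool units; yaw = wanted world yaw of tool x (deg)"
    R=Ro.from_quat(o["ee_rot"]).as_matrix();y=np.degrees(np.arctan2(R[1,0],R[0,0]))
    print("pos",np.round(o["position"],4),"toolx yaw",round(y,2),"tilt",np.round(R[:,2],3),"go",np.round(R.T@(np.array(target)-o["position"])/.04,2),"az",round(-(yaw-y)/6,2),"clock",o["clock"])
E
python3 - <<'E'
from h import *
o=snap("w1");togo(o,[.431,-.017,.2],85.6)
p=load("w1");print(p["mtx"].round(1).tolist(),fproj(p,[.434,.041,.045]),fproj(p,[.426,-.061,.044]),fproj(p,[.629,-.004,.01]))
E
```

```text
pos [ 0.452  -0.0404  0.2072] toolx yaw 85.67 tilt [-0.    -0.001 -1.   ] go [ 0.54 -0.57  0.18] az 0.01 clock 1.9333
[[297.3, 0.0, 259.4], [0.0, 297.3, 191.8], [0.0, 0.0, 1.0]] (np.float64(235.2125767282018), np.float64(97.73529294626536)) (np.float64(236.46790909813407), np.float64(194.13506404633713)) (np.float64(400.631548506252), np.float64(129.6496263857829))
```

View pics/w1.png

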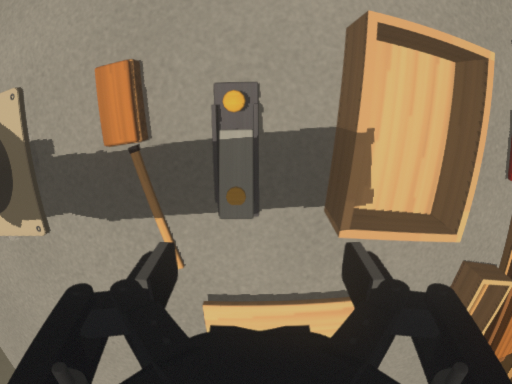

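The wrist view shows the knob at (234,100), the cap screw at (236,196), the cheeks spanning about columns 212–260, and the box on the right. All of it matches the prediction to 2 px.

```bash
python3 - <<'E'
from h import *
from workcell import get_obs
p=load("w1");T=load("top");im=p["im"].astype(int)
print(im[150,200:270].sum(1).tolist())
k,c=fonz(p,(233.5,100.5),.045),fonz(p,(235.5,196),.044);v=k-c;yaw=np.degrees(np.arctan2(v[1],v[0]));print(k,c,yaw)
for a,b in(((233.5,100.5),(235.3,236.7)),((235.5,196),(273.5,239.4))): print(isect(*fray(p,a),*ray(T,(b[0]-.35,b[1]-.35))))
print("cheeks",fonz(p,(212,140),.032),fonz(p,(259,140),.032),"nose",fonz(p,(236,82),.02),"tail",fonz(p,(236,218),.02))
E
```

```text
[217, 214, 215, 208, 217, 217, 222, 221, 219, 219, 219, 216, 194, 167, 153, 157, 151, 134, 138, 202, 246, 254, 256, 257, 253, 254, 254, 251, 252, 257, 252, 255, 251, 257, 259, 260, 260, 260, 263, 258, 257, 256, 258, 257, 253, 252, 256, 261, 252, 254, 261, 251, 218, 161, 160, 153, 151, 157, 174, 219, 224, 227, 223, 224, 222, 221, 218, 219, 218, 217]
[0.43203618 0.03833183 0.045     ] [ 0.4247434 -0.0630305  0.044    ] 85.88479193171462
(array([0.43912163, 0.03716028, 0.1313937 ]), np.float64(0.0005660154085384329))
(array([ 0.42587372, -0.0611827 ,  0.04993665]), np.float64(0.0009686464360685363))
cheeks [ 0.40396337 -0.00172842  0.032     ] [ 0.45452724 -0.00599429  0.032     ] nose [0.43429627 0.05894954 0.02      ] tail [ 0.41993182 -0.09828513  0.02      ]
```

carry_out --commands '[[[0.25,-0.32,0.3,0,0,0],[0.24,-0.32,0.6,0,0,0],[0,0,0.7,0,0,0],[0,0,0.7,0,0,0],[0,0,0.7,0,0,0],[0,0,0.6,0,0,0],[0,0,0.5,0,0,0],[0,0,0.4,0,0,0],[0,0,0.3,0,0,0],[0,0,0.2,0,0,0],[0,0,0.1,0,0,0],[0,0,0,0,0,0],[0,0,0,0,0,0]]]'

```text
clock: 3.07
position: [0.4287, -0.0204, 0.0037]
ee_rot: [0.734, 0.679, 0.0, 0.0]
ft_force: [0.5, 0.5, -0.1]
grip_width: 1.002
grasp_force: 0.0
```

carry_out --commands '[[[0,0,0,0,0,0],[0,0,0,0,0,0],[0,0,0,0,0,0],[0,0,0,0,0,0],[0,0,0,0,0,0],[0,0,0,0,0,0],[0,0,0,0,0,0],[0,0,0,0,0,0]]]' --hand 1 --force 60

```text
clock: 3.73
position: [0.4287, -0.0202, 0.004]
ee_rot: [0.734, 0.679, 0.0, 0.0]
ft_force: [-2.0, 0.5, 7.4]
grip_width: 0.577
grasp_force: 61.9
```

carry_out --commands '[[[0,0,-0.1,0,0,0],[0,0,-0.3,0,0,0],[0,0,-0.5,0,0,0],[0,0,-0.6,0,0,0.2],[0,0,-0.6,0,0,0.3],[0,0,-0.6,0,0,0.2],[0,0,-0.5,0,0,0.2],[0,0,-0.3,0,0,0],[0.1,0.3,0,0,0,0],[0.16,0.6,0,0,0,0],[0.16,0.6,0,0,0,0],[0.16,0.6,0,0,0,0],[0.16,0.6,0,0,0,0],[0.16,0.6,0,0,0,0],[0.13,0.6,0,0,0,0],[0.1,0.5,0,0,0,0],[0.1,0.3,0,0,0,0],[0,0.17,0,0,0,0],[0,0,0,0,0,0],[0,0,0,0,0,0]]]'

```text
clock: 5.4
position: [0.6278, -0.0052, 0.1428]
ee_rot: [0.765, 0.644, -0.001, -0.001]
ft_force: [-0.8, -0.2, -5.4]
grip_width: 0.575
grasp_force: 64.1
```

```bash
python3 - <<'E'
from h import *
o=snap("w2");togo(o,[.629,-.004,.016],80.4);print(o["grip_width"],o["grasp_force"],o["ft_force"])
E
```

```text
pos [ 0.6278 -0.0052  0.1428] toolx yaw 80.12 tilt [-0.002  0.    -1.   ] go [0.04 0.03 3.17] az -0.05 clock 5.4
0.5747603746287012 64.11235257983208 [-0.75804015 -0.18653239 -5.37400291]
```

View pics/w2.png

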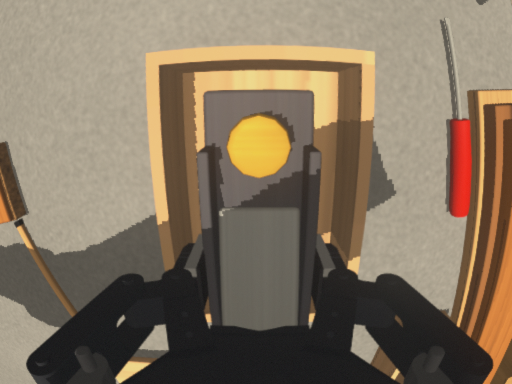

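The plane hangs straight over the box: rim columns 148–374 have their midpoint at 261, and the knob is at 259. Lowering it now.

carry_out --commands '[[[0.04,0.03,0.3,0,0,0],[0,0,0.5,0,0,0],[0,0,0.5,0,0,0],[0,0,0.5,0,0,0],[0,0,0.4,0,0,0],[0,0,0.3,0,0,0],[0,0,0.25,0,0,0],[0,0,0.15,0,0,0],[0,0,0.1,0,0,0],[0,0,0.1,0,0,0],[0,0,0.05,0,0,0],[0,0,0.05,0,0,0],[0,0,0,0,0,0],[0,0,0,0,0,0]]]'

```text
clock: 6.62
position: [0.6304, -0.0037, 0.0156]
ee_rot: [0.765, 0.644, 0.0, 0.0]
ft_force: [-0.1, -0.2, -6.5]
grip_width: 0.575
grasp_force: 64.2
```

carry_out --commands '[[[0,0,0.03,0,0,0],[0,0,0.02,0,0,0],[0,0,0,0,0,0],[0,0,0,0,0,0]]]'

```text
clock: 6.95
position: [0.6305, -0.0037, 0.0141]
ee_rot: [0.765, 0.644, 0.0, 0.0]
ft_force: [-2.8, -0.4, 3.6]
grip_width: 0.572
grasp_force: 65.1
```

carry_out --commands '[[[0,0,0,0,0,0],[0,0,0,0,0,0],[0,0,0,0,0,0],[0,0,0,0,0,0],[0,0,0,0,0,0],[0,0,0,0,0,0]]]' --hand -0.65

```text
clock: 7.45
position: [0.6302, -0.0037, 0.0133]
ee_rot: [0.765, 0.644, 0.0, 0.0]
ft_force: [0.4, 0.5, 0.2]
grip_width: 0.826
grasp_force: 0.0
```

carry_out --commands '[[[0,0,-0.1,0,0,0],[0,0,-0.3,0,0,0],[0,0,-0.5,0,0,0],[0,0,-0.7,0,0,0],[0,0,-0.8,0,0,0],[0,0,-0.8,0,0,0],[0,0,-0.8,0,0,0],[0,0,-0.4,0,0,0]]]'

```text
clock: 8.12
position: [0.6315, -0.0031, 0.1951]
ee_rot: [0.765, 0.644, 0.002, 0.002]
ft_force: [1.0, -0.2, -0.2]
grip_width: 0.827
grasp_force: 0.0
```

carry_out --commands '[[[-0.4,-0.1,-0.3,0,0,0],[-0.7,-0.2,-0.3,0,0,0],[-0.8,-0.25,0,0,0,0],[-0.8,-0.25,0,0,0,0],[-0.8,-0.25,0,0,0,0],[-0.8,-0.25,0,0,0,0],[-0.8,-0.25,0,0,0,0],[-0.8,-0.25,0,0,0,0],[-0.8,-0.25,0,0,0,0],[-0.8,-0.2,0,0,0,0],[-0.6,-0.1,0,0,0,0.5],[-0.4,-0.1,0,0,0,0.9]]]'

```text
clock: 9.12
position: [0.4732, -0.3245, 0.2142]
ee_rot: [0.813, 0.583, -0.0, 0.001]
ft_force: [-0.2, -0.5, -0.6]
grip_width: 0.826
grasp_force: 0.0
```

carry_out --commands '[[[0,0,0,0,0,1],[0,0,0,0,0,1],[0,0,0,0,0,1],[0,0,0,0,0,1],[0,0,0,0,0,1],[0,0,0,0,0,1],[0,0,0,0,0,1],[0,0,0,0,0,1],[0,0,0,0,0,1],[0,0,0,0,0,1],[0,0,0,0,0,1],[0,0,0,0,0,1],[0,0,0,0,0,0.5],[0,0,0,0,0,0],[0,0,0,0,0,0]]]'

```text
clock: 10.37
position: [0.4749, -0.3212, 0.2139]
ee_rot: [1.0, -0.028, 0.0, 0.0]
ft_force: [-0.1, 0.2, -0.0]
grip_width: 0.826
grasp_force: 0.0
```

```bash
python3 - <<'E'
from h import *
o=snap("w3");togo(o,[.475,-.322,.03],-3.5)
E
```

```text
pos [ 0.4749 -0.3212  0.2139] toolx yaw -3.22 tilt [ 0.001 -0.    -1.   ] go [0.   0.02 4.6 ] az 0.05 clock 10.3667
```

View pics/w3.png

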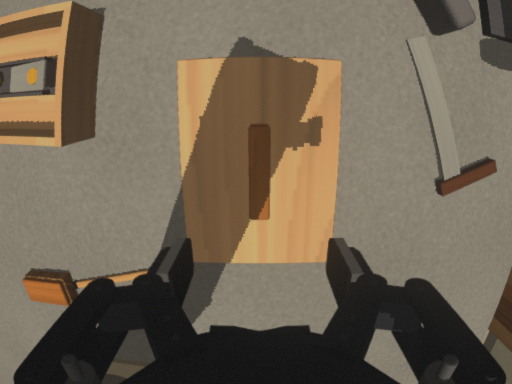

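The wrist view shows the lid's handle at columns 249–270 and rows 124–219, straight along the tool x axis. The plane is sitting in the box at the upper left.

```bash
python3 - <<'E'
from h import *
p=load("w3");T=load("top")
for z in(.055,.063):
  a,b=fonz(p,(259.5,123.5),z),fonz(p,(259.5,219.5),z);l,r=fonz(p,(249,170),z),fonz(p,(270,170),z);v=a-b
  print(z,a.round(4),b.round(4),"len",np.linalg.norm(v),"yaw",np.degrees(np.arctan2(v[1],v[0])),"mid",((a+b)/2).round(4),"width",np.linalg.norm(l-r),((l+r)/2).round(4))
h=cv2.cvtColor(T["im"],cv2.COLOR_RGB2HSV);m=(h[...,0]<14)&(h[...,1]>110)&(h[...,2]>40)
c=blob(m,(370,220))[:,0];t=c[c[:,1]==c[:,1].min()].mean(0);b=c[c[:,1]==c[:,1].max()].mean(0);print(t,b)
for q,u in(((259.5,123.5),t),((259.5,219.5),b)): print("tri",isect(*fray(p,q),*ray(T,u)))
# board corners at z .027
for u in((178,60),(341,61),(333,263),(187,263)): print(fonz(p,u,.027).round(3))
E
```

```text
0.055 [ 0.5294 -0.3251  0.055 ] [ 0.4259 -0.3194  0.055 ] len 0.1036232243016663 yaw -3.168934298782512 mid [ 0.4776 -0.3222  0.055 ] width 0.0218092366620171 [ 0.4812 -0.3224  0.055 ]
0.063 [ 0.5299 -0.3251  0.063 ] [ 0.4292 -0.3196  0.063 ] len 0.10087025557041737 yaw -3.1689342987824975 mid [ 0.4796 -0.3223  0.063 ] width 0.02122982845514489 [ 0.483  -0.3225  0.063 ]
[370. 203.] [370.2 240. ]
tri (array([ 0.52701939, -0.32545192,  0.0415529 ]), np.float64(0.002940683183872989))
tri (array([ 0.42687342, -0.31967086,  0.05801978]), np.float64(0.0006846509934450266))
[ 0.607 -0.239  0.027]
[ 0.596 -0.419  0.027]
[ 0.346 -0.411  0.027]
[ 0.357 -0.221  0.027]
```

carry_out --commands '[[[0.05,0.02,0.3,0,0,0],[0,0,0.6,0,0,0],[0,0,0.7,0,0,0],[0,0,0.7,0,0,0],[0,0,0.6,0,0,0],[0,0,0.6,0,0,0],[0,0,0.4,0,0,0],[0,0,0.3,0,0,0],[0,0,0.2,0,0,0],[0,0,0.12,0,0,0],[0,0,0,0,0,0],[0,0,0,0,0,0]]]'

```text
clock: 11.42
position: [0.4769, -0.3226, 0.0331]
ee_rot: [1.0, -0.029, 0.0, 0.0]
ft_force: [-0.0, -0.7, -0.4]
grip_width: 0.827
grasp_force: 0.0
```

carry_out --commands '[[[0,0,0,0,0,0],[0,0,0,0,0,0],[0,0,0,0,0,0],[0,0,0,0,0,0],[0,0,0,0,0,0],[0,0,0,0,0,0],[0,0,0,0,0,0],[0,0,0,0,0,0],[0,0,0,0,0,0],[0,0,0,0,0,0]]]' --hand 1 --force 80

```text
clock: 12.25
position: [0.4768, -0.3225, 0.0332]
ee_rot: [1.0, -0.029, 0.0, 0.0]
ft_force: [-1.3, 0.2, 5.6]
grip_width: 0.245
grasp_force: 79.5
```

carry_out --commands '[[[0,0,-0.1,0,0,0],[0,0,-0.3,0,0,0],[0,0,-0.5,0,0,0],[0,0,-0.7,0,0,0],[0,0,-0.7,0,0,0],[0,0,-0.7,0,0,0],[0,0,-0.6,0,0,0],[0,0,-0.4,0,0,0],[0.1,-0.3,0,0,0,0],[0.2,-0.5,0,0,0,0],[0.3,-0.7,0,0,0,0],[0.3,-0.8,0,0,0,0],[0.3,-0.8,0,0,0,0],[0.3,-0.8,0,0,0,0],[0.3,-0.8,0,0,0,0],[0.3,-0.8,0,0,0,0],[0.3,-0.8,0,0,0,0],[0.3,-0.7,0,0,0,0],[0.3,-0.6,0,0,0,0],[0.3,-0.4,0,0,0,0]]]'

```text
clock: 13.92
position: [0.6262, -0.0059, 0.1919]
ee_rot: [1.0, -0.027, -0.001, -0.001]
ft_force: [0.4, -0.6, -4.1]
grip_width: 0.242
grasp_force: 78.7
```

carry_out --commands '[[[0,0,0,0,0,-0.4],[0,0,0,0,0,-0.8],[0,0,0,0,0,-1],[0,0,0,0,0,-1],[0,0,0,0,0,-1],[0,0,0,0,0,-1],[0,0,0,0,0,-1],[0,0,0,0,0,-1],[0,0,0,0,0,-1],[0,0,0,0,0,-1],[0,0,0,0,0,-1],[0,0,0,0,0,-1],[0,0,0,0,0,-1],[0,0,0,0,0,-0.9],[0,0,0,0,0,-0.6],[0,0,0,0,0,-0.2],[0,0,0,0,0,0],[0,0,0,0,0,0]]]'

```text
clock: 15.42
position: [0.6262, -0.0102, 0.1922]
ee_rot: [0.766, 0.643, -0.0, -0.0]
ft_force: [-0.4, -0.1, -4.5]
grip_width: 0.243
grasp_force: 78.9
```

```bash
python3 - <<'E'
from h import *
from workcell import *
o=snap("w4");togo(o,[.629,-.004,.098],80.4);print(o["grip_width"],o["grasp_force"],o["ft_force"],o["torque"])
cv2.imwrite("pics/s4.png",np.hstack([camera("scene")[100:330,100:400],camera("top")[80:310,160:390]])[:,:,::-1])
E
```

```text
pos [ 0.6262 -0.0102  0.1922] toolx yaw 80.01 tilt [-0.001  0.    -1.   ] go [0.16 0.04 2.35] az -0.06 clock 15.4167
0.24260433025854936 78.91183376312256 [-0.37567762 -0.10971021 -4.4779031 ] [-0.004248    0.02649812  0.04388438]
```

View pics/s4.png

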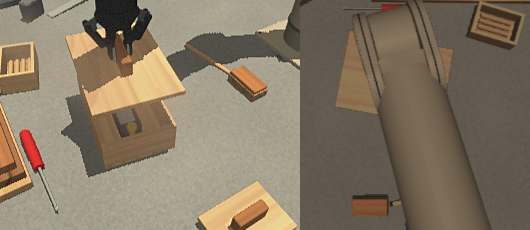

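The picture shows the lid held level over the box (scene crop, lid centre about (125,75)), with the plane lying inside. Lowering it now.

carry_out --commands '[[[0.1,0.04,0.2,0,0,-0.06],[0.06,0,0.35,0,0,0],[0,0,0.45,0,0,0],[0,0,0.35,0,0,0],[0,0,0.3,0,0,0],[0,0,0.2,0,0,0],[0,0,0.15,0,0,0],[0,0,0.1,0,0,0],[0,0,0.1,0,0,0],[0,0,0.05,0,0,0],[0,0,0.05,0,0,0],[0,0,0,0,0,0],[0,0,0,0,0,0]]]'

```text
clock: 16.65
position: [0.6294, -0.0044, 0.1008]
ee_rot: [0.763, 0.646, 0.0, 0.0]
ft_force: [0.1, -0.2, -5.0]
grip_width: 0.242
grasp_force: 79.0
```

No contact yet, so the block has entered freely. 4–5 mm to go.

carry_out --commands '[[[0,0,0.05,0,0,0],[0,0,0.04,0,0,0],[0,0,0.03,0,0,0],[0,0,0,0,0,0],[0,0,0,0,0,0]]]'

```text
clock: 17.07
position: [0.6293, -0.0045, 0.0963]
ee_rot: [0.763, 0.646, 0.0, 0.0]
ft_force: [-3.5, -1.5, 3.4]
grip_width: 0.249
grasp_force: 79.7
```

Contact at the expected height. Releasing and rising.

carry_out --commands '[[[0,0,0,0,0,0],[0,0,0,0,0,0],[0,0,0,0,0,0],[0,0,0,0,0,0],[0,0,0,0,0,0],[0,0,0,0,0,0],[0,0,-0.1,0,0,0],[0,0,-0.3,0,0,0],[0,0,-0.5,0,0,0],[0,0,-0.7,0,0,0],[0,0,-0.8,0,0,0],[0,0,-0.6,0,0,0],[0,0,-0.3,0,0,0],[0,0,0,0,0,0],[0,0,0,0,0,0]]]' --hand -0.6

```text
clock: 18.32
position: [0.6293, -0.0044, 0.2281]
ee_rot: [0.763, 0.646, 0.0, 0.0]
ft_force: [-0.2, -0.0, -1.4]
grip_width: 0.801
grasp_force: 0.0
```

```bash
python3 - <<'E'
from h import *
from workcell import *
o=snap("w5");print(o["position"],o["grasp_force"],o["clock"])
a=cv2.resize(load("w5")["im"],(400,300));b=cv2.resize(camera("scene")[90:315,90:390],(400,300))
cv2.imwrite("pics/s5.png",np.hstack([a,b])[:,:,::-1])
E
```

```text
[ 0.62931511 -0.00439132  0.22805914] 0.0 18.3167
```

View pics/s5.png

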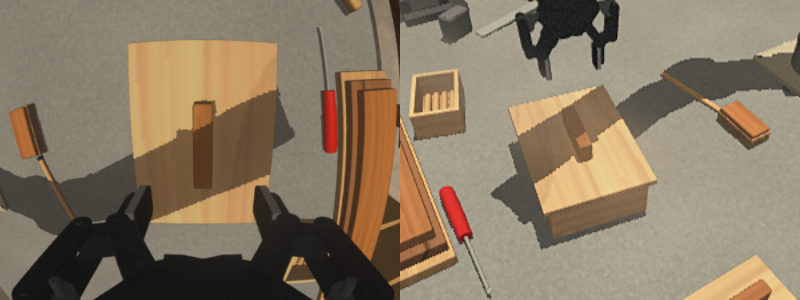

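The lid sits flush and level on the box (handle at (203,145) in the left panel, board edges parallel to the box in the right), and the gripper is clear.

```bash
python3 -c "
from workcell import *
print(hand_in())"
```

```text
the job is handed in; nothing more can be done
None
```

The plane is on its sole in the large box, the large lid looks level on it, the small lid was not touched, and the job was handed in about 18 s into the 61 s allowed; no verdict came back.

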